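# Set the length stop and hold a batten through the trimmer's guard

### The arm

A 6-joint arm with a two-finger parallel gripper is mounted at the origin on a cart in front of the work surface, level with it; the furniture and walls round the work are solid. World frame = base frame: x ahead of the robot, y to its left, z up, the work surface at z = 0. Lengths are in m, angles in rad, forces in N, time in s.
With the tool pointing down it reaches from about 0.25 to 0.725 m from the base axis. Payload 4 kg.
Tool frame: the origin (TCP) lies at the very end of the fingers, on their centre line; the grasp point (between the pads) lies 19 mm behind it; z points along the fingers, y is the line along which they close (so a half turn about z gives the same grasp; the last joint's range is limited). The gripper opens to 85 mm and grips with 20 to 120 N. Pads are 22 mm wide; open, the fingers measure 114 mm over their backs; the gripper's body (76 mm by 85 mm) begins 54 mm behind the grasp point. The pads swing forward as they close: fully open they stand 13 mm farther back than shut.
Start: joints at [-1.209, 0.241, 0.005, 1.335, 0, 1.571], TCP at [0.177, -0.468, 0.231] pointing down, gripper open.
Joint ranges: [-2.72, 2.72], [-1.05, 1.87], [-1.09, 1.28], [-1.99, 2.15], [-1.42, 1.44], [-3.14, 3.14]. Speed limits (rad/s): [2.79, 2.79, 3.14, 3.14, 3.14, 3.14].

### API

Orientations are given as a unit quaternion [x, y, z, w].
In Python, from workcell import bot, vision, workorder, boxes_of gives the robot as it stands.
- The arm moves only by the tool send_rows, never from a script. Its argument "motion" is text: rows parted by semicolons, each of 5 numbers parted by spaces: the closure, from -1 (fully open) to 1 (shut), so that 0 is half open, then the shift along the tool's x, y, z in cm, then the turn about the tool's z in rad. In form: claw x y z twist; .... A call has 1 to 5 rows; each row is the pose to reach, as a shift and turn from the pose commanded when the call began, along the tool's axes at that moment; what a row does not reach only later rows make up. A row lasts 1/10 s, in which the tool goes at most 50 mm and 8.59 degrees, less where a joint would pass 70% of its speed; a pose out of reach is approached as far as the arm can. A call with a gripper value outside its range is refused whole. The fingers move at their own pace and stop on an object; the grip force is fixed at half the most. Time passes only in rows, so rows that repeat a pose let the fingers close. It gives the time, the measured TCP pose, the force, the opening and the grip force at its end, in the units of the state.
- bot.get_obs(): the state, without advancing time (a new reading comes with each control period).
- vision.camera(name): name is "side" or "top" or "wrist"; returns the picture (400x640x3 uint8, red, green, blue); there is no depth.
- vision.camera_model(name): a dict with "fov_y" (degrees; the focal length in pixels is half the picture's height over the tangent of half this angle, whatever the lens; pixels are square), "cx", "cy" (the principal point, pixels), "k1" (the pictures are not rectified: a ray, as slopes to the right and down, at radius r is drawn at 1 + k1 r^2 times it, then the intrinsics apply), "world_from_camera" (4x4, takes a point from camera to world coordinates); the wrist camera has in their place "hand_eye" (4x4, takes a point from camera to tool coordinates, whose origin is the TCP and whose axes are the flange's). Camera axes: x right, y down, z forward; pixel columns grow to the right and rows downward; lengths in m; the calibration is good to about 2 mm. A picture is of the moment at which its call begins: read the wrist's pose just before it. camera_model takes no time and is no camera call.
- workorder.job_done(): hands the job in; it is judged then, once.
Trained networks look in the newest picture that a camera, given by its name, has taken for a name from the list of things; names that differ only in an ending like _2 or _b are one class to them, and where a whole thing is asked for, a point or a joint stands for the part that bears it (a point fixed in the world has none). Each returns a list of dicts, best first, with "conf" (0 to 1); they miss things now and then, are a little off and sometimes report something else, mostly with a low value. They report only what shows in the picture. A call takes as long as a camera call. They do not tell look-alikes from the thing itself.
- boxes_of(camera, target): "rect" ([centre column, centre row, width, height] in pixels, round what is visible of it).
The state is a dict: "clock": time; "joint_pos": joint angles; "joint_vel": joint speeds; "tau": joint torques, N m; "eef_pos": TCP position; "tool_rot": TCP orientation; "ft_force": force on the tool from outside, world axes, zero at the start; "ft_torque": the same for the moment, N m; "grip_width": finger opening in m; "grasp_force": force on a finger pad.
Only numpy, scipy, OpenCV 4.12 (cv2) and the standard library are available. Lean on these libraries where they do the work, as an engineer would, in place of code of your own. Each camera call takes 0.05 s, during which the arm holds its last target. There are 200 camera calls.

### The job

Set the batten trimmer for short pieces: move its stop plate from the far slot to the slot nearest the yellow guard, fully home with its sprung pin still facing the guard, and let go of it. Then pick up the pine batten, feed it end first and lying flat through the guard window until its end has pushed the stop pin fully in and butts on the plate, and finish while still holding it there, level and pressed against the plate, ready for the cut. Leave the mug, the try square and the pencil alone.

Things in the scene. Friction and masses are not known exactly. Their poses are not given: they have to be found in the camera images.
- trimmer: Blue bench batten trimmer, fixed. Origin on the bench under the middle of its 6 mm yellow guard plate; x = feed direction (from the open infeed side through the guard), z up. Steel bed 40 mm high, 110 mm wide, level from x = -54 to +185 mm. Guard and knife frame behind it: x -3 to 41 mm, y +-57 mm, 108 mm high. Unused lever leans out at x = 22 mm to y = 150 mm, 130 mm high.
- window (a point): Middle of the guard window, mid-thickness of the guard plate; axes as the trimmer. Window 24 mm wide (y), 14 mm high: its sill is the bed, 7 mm below this point, its top edge 7 mm above. A flared mouth about 10 mm long on the infeed side widens it by some 5 mm at the sides and the top.
- near_slot (a point): Middle of the mouth, level with the bed, of the stop slot nearest the guard, 80 mm behind the guard; axes as the trimmer. The slot is 12 mm (x) by 64 mm (y), 25 mm deep. Two like slots lie 35 and 70 mm farther on.
- far_slot (a point): The same for the slot farthest from the guard (x = 150 mm), in which the stop plate stands at the start.
- plate_center (a point): Centre of the stop plate: loose upright aluminium plate, red at the top; 10 mm thick (x), 60 mm wide (y), 95 mm tall (z, up), 0.15 kg, with some play in its slot. Its foot is 47.5 mm below this point, bevelled 2 mm by 4 mm. Fully home in a slot the foot is 25 mm below the bed and this point 62.5 mm above the bench. Grasp it across its thickness near the top.
- batten_center (a point): Centre of the loose pine batten, 268 mm long (x), 22 mm wide (y), 12 mm thick (z), 40 to 85 g, flat on the bench at the start; its underside is 6 mm below this point. Both ends alike. Butted on the plate in the near slot, its centre is 57 to 60 mm before the guard's middle, its underside 0 to 2 mm above the bed.
- mug: Blue mug with red lining, 95 mm tall, 83 mm across; leave it alone. Origin under it.
- try_square: Small try square, 148 x 75 x 14 mm, lying on the bench; leave it alone. Origin under its middle.
- pencil: Green pencil, 112 mm long, lying on the bench; leave it alone. Origin under its middle.
- stop_pin (a joint): Sprung steel pin, 8 mm across, in the plate's face towards the guard (plate -x), 15.5 mm below plate_center, so 7 mm above the bed when the plate is home. 0 = out, projecting 5 mm; 0.005 m = pushed fully in, flush with the plate. It takes 1.5 N to start and 4 N fully in, and springs back.
There are look-alikes about, which are no part of the job. Of the things shaped like the part that bears plate_center, the aluminium one is meant.

How it is judged:
By the outcome, as a careful person would: the job done as asked, in the order asked, and still so for the second after the job is handed in, while the arm keeps its last pose, push and grip.
It also fails if it takes over 61 s, if anything falls off the work surface, if the arm or the gripper's body presses on something with over 40 N, if the wrist force passes 120 N, or if a joint passes its speed limit or range.

## Working session

There is one attempt and no reset: what is moved stays moved. The work goes in short steps, Python scripts to look and compute and a tool call to move; the robot and the scene stay as the last step left them, time stands still between calls to the robot, and variables do not carry over. Pictures are saved under pics/ and viewed, at most 10 in all, crops included, and the job is handed in when it is done.

Besides the shell and the picture viewer there is one more tool, called after "Request:" as a command line: name --argument value ..., lists and objects as JSON in quotes. send_rows: Moves the arm, as the interface text tells. Its arguments: {"type":"object","properties":{"motion":{"type":"string"}},"required":["motion"]}

```bash
mkdir -p pics; ls; cat > h.py <<'E'
import numpy as np, cv2
from scipy.spatial.transform import Rotation as R
from workcell import bot, vision, workorder, boxes_of
def model(name,obs=None):
    m=vision.camera_model(name); f=200/np.tan(np.radians(m["fov_y"])/2)
    if name=="wrist":
        T=np.eye(4);T[:3,:3]=R.from_quat(obs["tool_rot"]).as_matrix();T[:3,3]=obs["eef_pos"]
        W=T@np.array(m["hand_eye"])
    else: W=np.array(m["world_from_camera"])
    return f,m["cx"],m["cy"],m["k1"],W
def ray(M,u,v):
    f,cx,cy,k,W=M; d=np.array([(u-cx)/f,(v-cy)/f]); s=d.copy()
    for _ in range(20): s=d/(1+k*(s@s))
    return W[:3,3],W[:3,:3]@np.array([s[0],s[1],1])
def onz(M,u,v,z):
    o,d=ray(M,u,v); return o+d*(z-o[2])/d[2]
def proj(M,p):
    f,cx,cy,k,W=M; q=np.linalg.inv(W)@np.append(p,1); s=q[:2]/q[2]; s=s*(1+k*(s@s)); return np.array([cx+f*s[0],cy+f*s[1]])
def shot(name,fn):
    o=bot.get_obs(); im=vision.camera(name); cv2.imwrite("pics/"+fn,im[:,:,::-1]); return model(name,o),im
E
python3 - <<'E'
from h import *
for c in("top","side"):
    M,im=shot(c,c+"0.png"); print(c,M[0],M[3],M[4].round(3).tolist())
    for t in("trimmer","plate_center","batten_center","mug","try_square","pencil"):
        print(t,[(np.round(b["rect"]).tolist(),round(b["conf"],2)) for b in boxes_of(c,t)])
o=bot.get_obs();print(o["clock"],o["tool_rot"],o["grip_width"])
E
```

```text
pics
top 452.0031190055727 0.031594813749790264 [[0.024, -0.979, 0.2, 0.31], [-1.0, -0.024, 0.003, -0.0], [0.002, -0.2, -0.98, 1.374], [0.0, 0.0, 0.0, 1.0]]
trimmer [([331.0, 194.0, 90.0, 81.0], 0.86)]
plate_center [([357.0, 207.0, 5.0, 16.0], 0.72)]
batten_center [([217.0, 221.0, 79.0, 40.0], 0.92)]
mug [([409.0, 176.0, 29.0, 40.0], 0.66)]
try_square [([269.0, 157.0, 20.0, 49.0], 0.86), ([327.0, 194.0, 84.0, 80.0], 0.67)]
pencil []
side 437.0058168477837 -0.08874277802653052 [[-0.941, -0.18, 0.286, 0.26], [-0.338, 0.517, -0.786, 0.805], [-0.007, -0.837, -0.548, 0.625], [0.0, 0.0, 0.0, 1.0]]
trimmer [([311.0, 209.0, 103.0, 83.0], 0.95)]
plate_center [([335.0, 174.0, 25.0, 29.0], 0.97), ([359.0, 165.0, 15.0, 42.0], 0.59)]
batten_center [([278.0, 316.0, 106.0, 88.0], 0.77)]
mug [([320.0, 148.0, 24.0, 41.0], 0.76)]
try_square [([219.0, 246.0, 65.0, 27.0], 0.87), ([318.0, 149.0, 25.0, 40.0], 0.67), ([312.0, 210.0, 102.0, 79.0], 0.25)]
pencil [([389.0, 241.0, 11.0, 24.0], 0.58), ([308.0, 208.0, 109.0, 85.0], 0.42)]
0.7 [ 9.83683658e-01  1.79906808e-01 -2.46125299e-06  3.48567725e-05] 0.08566203405151292
```

```bash
python3 - <<'E'
import cv2,numpy as np
a=cv2.imread("pics/top0.png")[130:270,160:445]; b=cv2.imread("pics/side0.png")[110:370,200:420]
cv2.imwrite("pics/tz.png",cv2.resize(a,None,fx=2.8,fy=2.8,interpolation=cv2.INTER_CUBIC))
cv2.imwrite("pics/sz.png",cv2.resize(b,None,fx=2.3,fy=2.3,interpolation=cv2.INTER_CUBIC))
E
```

```text
(no output)
```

View pics/tz.png

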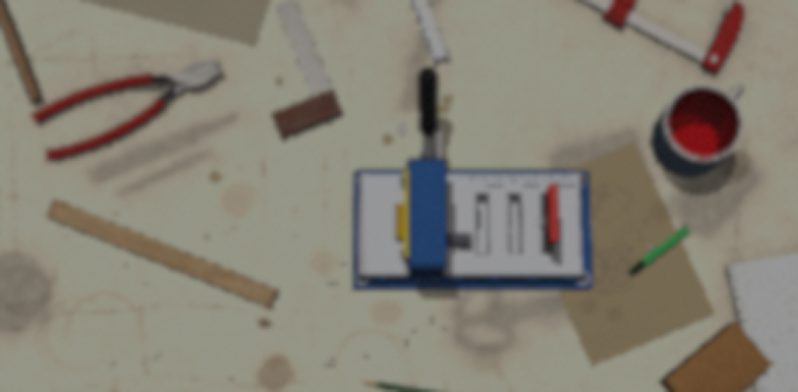

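View pics/sz.png

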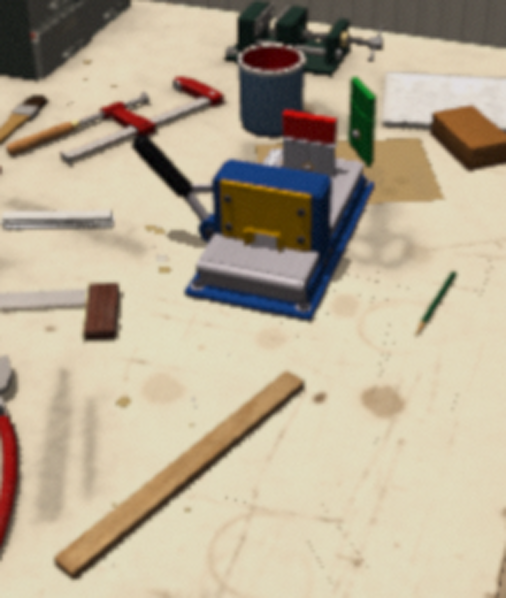

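Two things have the plate's shape: one at side (335,174) and top (357,207), with grey metal and a red top, standing in the far slot, and a green one at side (359,165) and top (396,219), standing on the bench. The aluminium one with the red top fits the description. The enlarged crop confirms it. The batten lies at top (217,221), the mug is behind the trimmer, and the feed direction is about world -y.

```bash
python3 - <<'E'
from h import *
M=model("top")
c=lambda x,y:(160+(x+.5)/2.8-.5,130+(y+.5)/2.8-.5)
for n,p,z in [("near",(482,224),.04),("mid",(515,224),.04),("platetop",(553,214),.11),("bTL",(355,170),.0),("bTR",(590,170),.0),("bBR",(592,288),.0),("bBL",(355,288),0),("batL",(52,208),.012),("batR",(275,299),.012),("leverend",(428,72),.13),("mug",(702,124),.095),("sq",(308,115),.014),("greenT",(688,231),.1),("greenB",(633,271),.1),("bedTL",(361,174),.04),("bedBL",(361,273),.04),("bedTR",(583,174),.04)]:
    print(n,onz(M,*c(*p),z).round(4)[:2])
Ms=model("side"); cs=lambda x,y:(200+(x+.5)/2.3-.5,110+(y+.5)/2.3-.5)
for n,p,z in [("plateTL",(285,112),.11),("plateTR",(336,120),.11),("batFar",(290,377),.012),("batNear",(68,566),.012),("greenTL",(350,82),.11),("greenTR",(375,100),.11),("greenBot",(373,165),0.0)]:
    print(n,onz(Ms,*cs(*p),z).round(4)[:2])
o=bot.get_obs();print(R.from_quat(o["tool_rot"]).as_matrix().round(3).tolist()); print(np.array(vision.camera_model("wrist")["hand_eye"]).round(4).tolist(),model("wrist",o)[0])
E
```

```text
near [ 0.5501 -0.0496]
mid [ 0.5509 -0.0849]
platetop [ 0.5495 -0.1189]
bTL [0.6148 0.0911]
bTR [ 0.6211 -0.1701]
bBR [ 0.4892 -0.1721]
bBL [0.483  0.0864]
batL [0.5617 0.4194]
batR [0.4676 0.1715]
leverend [0.6905 0.0115]
mug [ 0.6515 -0.275 ]
sq [0.673  0.1446]
greenT [ 0.5371 -0.2576]
greenB [ 0.4946 -0.2012]
bedTL [0.6017 0.0818]
bedBL [0.4941 0.0781]
bedTR [ 0.6075 -0.1576]
plateTL [ 0.5808 -0.1155]
plateTR [ 0.5228 -0.1161]
batFar [0.4732 0.1802]
batNear [0.56   0.4246]
greenTL [ 0.5342 -0.21  ]
greenTR [ 0.4952 -0.1755]
greenBot [ 0.5035 -0.2177]
[[0.935, 0.354, 0.0], [0.354, -0.935, -0.0], [-0.0, 0.0, -1.0]]
[[-0.0004, -0.9585, -0.2851, 0.0722], [1.0, -0.0007, 0.0007, 0.0014], [-0.0009, -0.2851, 0.9585, -0.1429], [0.0, 0.0, 0.0, 1.0]] 294.21104569258074
```

Request:
send_rows --motion "0 4.3 -1.9 0 0.07; 0 8.6 -3.8 0 0.14; 0 12.9 -5.7 0 0.21; 0 17.2 -7.6 0 0.28; 0 21.5 -9.5 0 0.34"

```text
clock: 1.2
eef_pos: [0.3455, -0.3014, 0.2316]
tool_rot: [1.0, 0.009, 0.0, 0.0]
ft_force: [0.4, -1.1, -0.2]
grip_width: 0.0426
grasp_force: 0.0
```

Request:
send_rows --motion "0 3.4 -3.2 0 0; 0 6.8 -6.4 0 0; 0 10.2 -9.6 0 0; 0 13.6 -12.8 0 0; 0 17 -16 0 0"

```text
clock: 1.7
eef_pos: [0.5122, -0.1374, 0.2315]
tool_rot: [1.0, 0.011, 0.0, 0.0]
ft_force: [0.8, -0.8, 0.2]
grip_width: 0.0426
grasp_force: 0.0
```

Request:
send_rows --motion "0 3 -3 2 0; 0 3.8 -3.6 4 0; 0 3.8 -3.6 4 0"

```text
clock: 2.0
eef_pos: [0.5473, -0.1001, 0.188]
tool_rot: [1.0, 0.013, -0.003, -0.001]
ft_force: [-1.5, 0.0, -1.1]
grip_width: 0.0427
grasp_force: 0.0
```

```bash
python3 - <<'E'
from h import *
M,im=shot("wrist","w1.png")
o=bot.get_obs();print(o["eef_pos"],o["ft_force"])
print([(b["rect"],b["conf"]) for b in boxes_of("wrist","plate_center")])
E
```

```text
[ 0.54711516 -0.10135438  0.1897101 ] [-0.13312703  0.14271474  0.86101807]
[([459.6, 214.8, 87.2, 69.1], 0.88), ([337.9, 190.4, 25.2, 90.2], 0.86), ([259.6, 132.8, 256.4, 260.2], 0.33)]
```

View pics/w1.png

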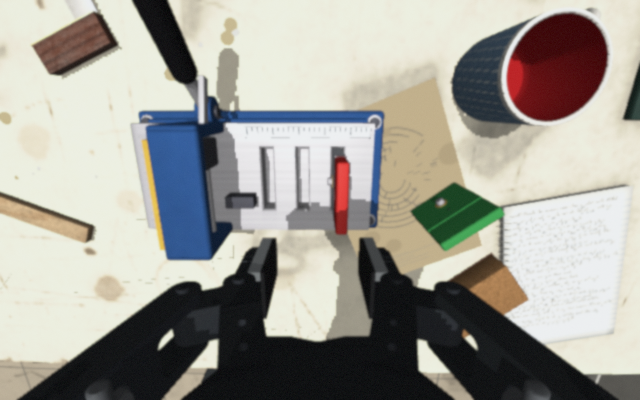

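The wrist view shows the red-topped aluminium plate at (342,195) in the far slot, with its pin at (331,182) facing the guard. The near slot is at (268,177) and the middle one at (303,177). The green look-alike lies at (458,215).

```bash
python3 - <<'E'
from h import *
im=cv2.imread("pics/w1.png")
cv2.imwrite("pics/w1z.png",cv2.resize(im[100:270,225:395],None,fx=3.5,fy=3.5,interpolation=cv2.INTER_CUBIC))
M=model("wrist",bot.get_obs())
c=lambda x,y:(225+(x+.5)/3.5-.5,100+(y+.5)/3.5-.5)
print(M[4].round(3).tolist())
for n,p,z in [("near",(268,177),.04),("mid",(303,177),.04),("bedR",(382,115),.0)]:
    print(n,onz(M,*p,z).round(4))
for x in (.55,):
  for y in (-.05,-.12): print(proj(M,(x,y,.04)),proj(M,(x,y,.11)))
E
```

```text
[[0.022, -0.958, -0.286, 0.62], [-1.0, -0.02, -0.007, -0.102], [0.001, 0.287, -0.958, 0.334], [0.0, 0.0, 0.0, 1.0]]
near [ 0.5535 -0.0533  0.04  ]
mid [ 0.5542 -0.0891  0.04  ]
bedR [ 0.6165 -0.1732  0.    ]
[264.83354475 180.26080868] [249.91467433 200.45694536]
[333.11297871 181.67324019] [337.71514799 202.24120702]
```

View pics/w1z.png

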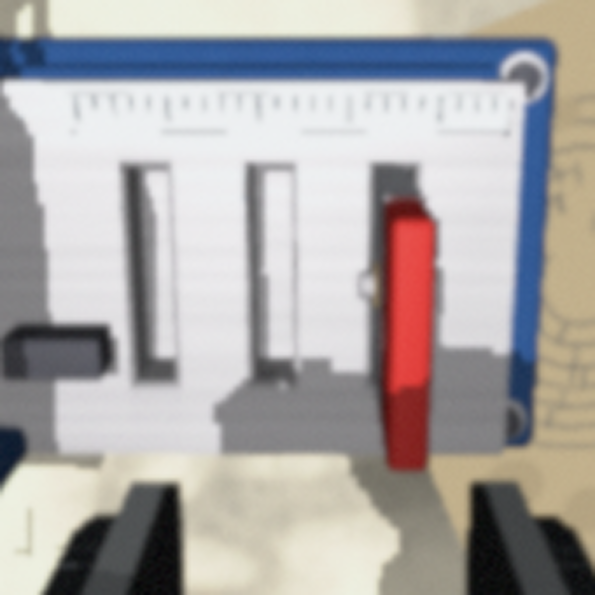

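```bash
python3 - <<'E'
from h import *
M=model("wrist",bot.get_obs())
c=lambda x,y:(225+(x+.5)/3.5-.5,100+(y+.5)/3.5-.5)
for n,p,z in [("near",(151,273),.04),("nearT",(147,163),.04),("nearB",(156,384),.04),("mid",(272,273),.04),("far T",(394,163),.04),("pt",(411,342),.11),("ptT",(413,216),.11),("ptB",(409,468),.11)]:
    print(n,onz(M,*c(*p),z).round(4))
E
```

```text
near [ 0.5528 -0.0531  0.04  ]
nearT [ 0.5847 -0.0528  0.04  ]
nearB [ 0.5186 -0.0537  0.04  ]
mid [ 0.5536 -0.0884  0.04  ]
far T [ 0.5862 -0.1227  0.04  ]
pt [ 0.5541 -0.1233  0.11  ]
ptT [ 0.5829 -0.1224  0.11  ]
ptB [ 0.5232 -0.1242  0.11  ]
```

Request:
send_rows --motion "0 0.6 2.2 0 0; 0 0.6 2.2 4.5 0; 0 0.6 2.2 8.5 0; 0 0.6 2.2 10.5 0; 0 0.6 2.2 10.5 0"

```text
clock: 2.6
eef_pos: [0.5517, -0.1251, 0.0845]
tool_rot: [1.0, 0.01, -0.003, -0.001]
ft_force: [-0.8, 0.1, 0.6]
grip_width: 0.0428
grasp_force: 0.0
```

Request:
send_rows --motion "1 0 0 0 0; 1 0 0 0 0; 1 0 0 0 0; 1 0 0 0 0; 1 0 0 0 0"

```text
clock: 3.1
eef_pos: [0.5563, -0.1228, 0.0892]
tool_rot: [1.0, 0.011, 0.002, -0.001]
ft_force: [-0.2, 3.7, 5.5]
grip_width: 0.0085
grasp_force: 58.2
```

Request:
send_rows --motion "1 0 0 0 0; 1 0 0 0 0"

```text
clock: 3.3
eef_pos: [0.5563, -0.1227, 0.0892]
tool_rot: [1.0, 0.011, 0.002, -0.001]
ft_force: [-1.5, 3.3, 5.1]
grip_width: 0.0086
grasp_force: 58.2
```

Request:
send_rows --motion "1 0 0 -1.5 0; 1 0 0 -3 0; 1 0 0 -4 0; 1 0 0 -4 0"

```text
clock: 3.7
eef_pos: [0.5563, -0.1245, 0.129]
tool_rot: [1.0, 0.011, 0.003, 0.001]
ft_force: [-0.3, 0.1, -2.0]
grip_width: 0.0084
grasp_force: 58.7
```

```bash
python3 - <<'E'
from h import *
M,im=shot("wrist","w2.png")
o=bot.get_obs();print(o["eef_pos"],o["tool_rot"],o["ft_force"],o["ft_torque"],o["grip_width"])
cv2.imwrite("pics/w2z.png",cv2.resize(im[70:320,200:450,::-1],None,fx=2.4,fy=2.4,interpolation=cv2.INTER_CUBIC))
E
```

```text
[ 0.55553856 -0.12437873  0.1277231 ] [9.99939707e-01 1.08684896e-02 1.49792296e-03 4.64193305e-04] [-0.29348132  0.00253544 -2.44131519] [0.0442291  0.02236422 0.03591903] 0.008572732817605669
```

View pics/w2z.png

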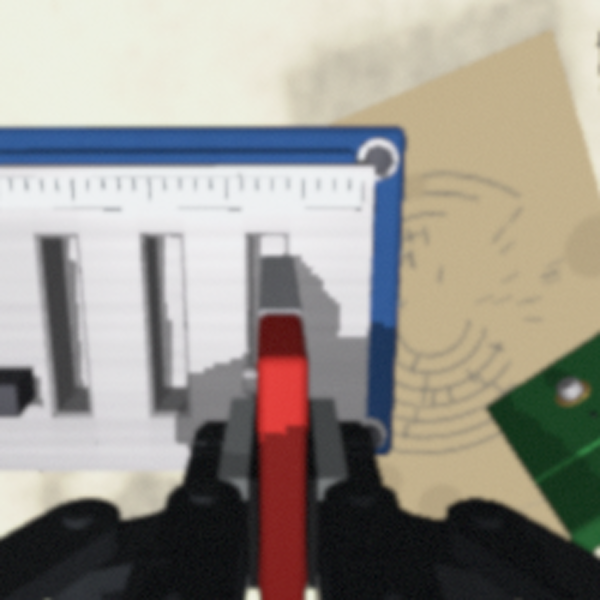

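The plate is held upright and has cleared the far slot. The near slot is at crop (64,324), 70 mm toward the guard.

Request:
send_rows --motion "1 0 -2 -0.5 0; 1 0 -4 -0.5 0; 1 0 -6 -0.5 0; 1 0 -7 -0.5 0; 1 0 -7 -0.5 0"

```text
clock: 4.25
eef_pos: [0.5527, -0.0531, 0.1308]
tool_rot: [1.0, 0.012, -0.001, -0.0]
ft_force: [1.4, 0.7, -1.7]
grip_width: 0.0088
grasp_force: 58.8
```

```bash
python3 - <<'E'
from h import *
M,im=shot("wrist","w3.png")
o=bot.get_obs();print(o["eef_pos"],o["tool_rot"],o["ft_force"],o["ft_torque"])
cv2.imwrite("pics/w3z.png",cv2.resize(im[100:250,230:380,::-1],None,fx=4,fy=4,interpolation=cv2.INTER_CUBIC))
E
```

```text
[ 0.55283563 -0.05395638  0.13090419] [ 9.99934951e-01  1.13964371e-02 -3.74740582e-04  2.73188524e-04] [-0.58158069 -0.04773847 -1.65317017] [-0.08023352  0.00250642 -0.00390457]
```

View pics/w3z.png

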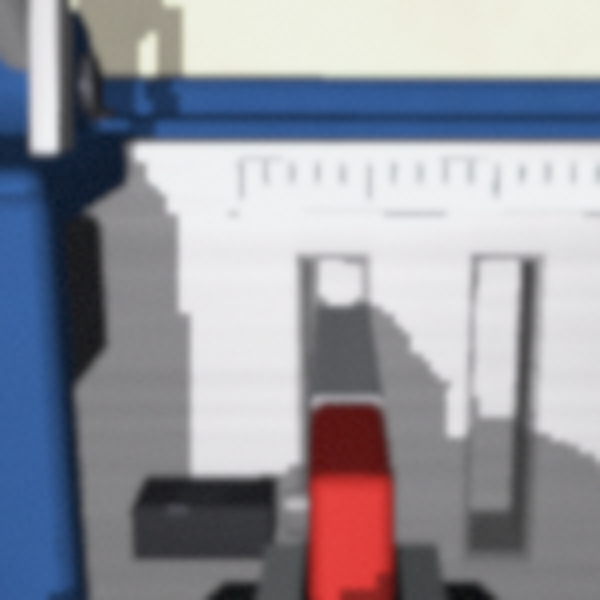

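```bash
python3 - <<'E'
from h import *
M=model("wrist",bot.get_obs())
c=lambda x,y:(230+(x+.5)/4-.5,100+(y+.5)/4-.5)
for n,p,z in [("slotTL",(301,255),.04),("slotTR",(369,255),.04),("midTL",(472,255),.04),("midTR",(541,255),.04),("footL",(317,306),.062),("footR",(369,306),.062),("ptopL",(312,402),.154),("ptopR",(384,402),.154)]:
    print(n,onz(M,*c(*p),z).round(4))
g=cv2.imread("pics/w3.png")
for r in (166,168,172,178): print(r,g[r,300:330].mean(1).astype(int))
print(g[160:185,315].mean(1).astype(int), M[4].round(4).tolist())
E
```

```text
slotTL [ 0.5845 -0.0449  0.04  ]
slotTR [ 0.5848 -0.0585  0.04  ]
midTL [ 0.5852 -0.0791  0.04  ]
midTR [ 0.5855 -0.093   0.04  ]
footL [ 0.579  -0.0487  0.062 ]
footR [ 0.5792 -0.0583  0.062 ]
ptopL [ 0.5888 -0.0504  0.154 ]
ptopR [ 0.589  -0.0581  0.154 ]
166 [236 235 232 219 178 143 120 126 146 179 215 226 228 227 227 222 216 211
 207 198 184 184 205 227 234 235 234 234 234 233]
168 [238 238 234 222 184 144 116 122 144 181 218 228 230 230 230 230 229 229
 228 221 200 188 209 229 236 237 236 236 237 237]
172 [234 234 230 221 186 147 120 126 149 186 222 231 233 233 234 234 233 233
 230 223 202 185 203 224 232 233 233 233 233 233]
178 [235 234 231 221 186 150 123 119 115 103  94  92  91  90  93  92  94  91
  90  91  90  97 114 134 145 160 178 191 208 225]
[233 230 222 198 186 204 222 229 230 231 232 233 234 232 228 213 161 113
  92  90  91  90  89  90  90] [[0.0224, -0.9582, -0.2854, 0.6256], [-0.9997, -0.0209, -0.008, -0.0536], [0.0017, 0.2855, -0.9584, 0.2738], [0.0, 0.0, 0.0, 1.0]]
```

The foot's end edge is at crop (343,306) and the slot end at (334,255). The plate needs to go about 1.5 mm toward the guard and 2 mm toward +x before lowering.

Request:
send_rows --motion "1 0.2 -0.15 0 0; 1 0.2 -0.15 1 0; 1 0.2 -0.15 1.7 0; 1 0.2 -0.15 2.2 0; 1 0.2 -0.15 2.6 0"

```text
clock: 4.8
eef_pos: [0.5555, -0.0523, 0.1096]
tool_rot: [1.0, 0.011, 0.002, -0.001]
ft_force: [-12.3, 2.9, 44.5]
grip_width: 0.0085
grasp_force: 65.5
```

Request:
send_rows --motion "1 0 0 0.2 0; 1 0 0 0.5 0; 1 0 0 0.8 0; 1 0 0 0.8 0"

```text
clock: 5.2
eef_pos: [0.5551, -0.0511, 0.0967]
tool_rot: [1.0, 0.011, 0.0, -0.002]
ft_force: [0.9, 5.4, 0.5]
grip_width: 0.0084
grasp_force: 59.9
```

Request:
send_rows --motion "1 0 0 0.3 0; 1 0 0 0.6 0; 1 0 0 0.6 0"

```text
clock: 5.5
eef_pos: [0.5545, -0.0511, 0.0897]
tool_rot: [1.0, 0.011, -0.001, -0.002]
ft_force: [1.0, 5.0, -1.0]
grip_width: 0.009
grasp_force: 59.7
```

Request:
send_rows --motion "1 0 0 0.2 0; 1 0 0 0.4 0; 1 0 0 0.4 0"

```text
clock: 5.8
eef_pos: [0.5548, -0.0511, 0.0891]
tool_rot: [1.0, 0.011, 0.0, -0.002]
ft_force: [-6.0, 5.0, 17.2]
grip_width: 0.009
grasp_force: 62.1
```

Request:
send_rows --motion "0.5 0 0 -0.2 0; 0.5 0 0 -0.2 0; 0.5 0 0 -0.2 0; 0.5 0 0 -0.2 0"

```text
clock: 6.2
eef_pos: [0.5546, -0.0529, 0.0884]
tool_rot: [1.0, 0.011, -0.001, 0.0]
ft_force: [0.7, -0.7, 0.6]
grip_width: 0.0216
grasp_force: 0.0
```

Request:
send_rows --motion "0.5 0 0 -1 0; 0.5 0 0 -3 0; 0.5 0 0 -7 0; 0.5 0 0 -11 0; 0.5 0 0 -11 0"

```text
clock: 6.7
eef_pos: [0.5589, -0.053, 0.2064]
tool_rot: [1.0, 0.011, 0.006, 0.001]
ft_force: [0.4, -0.6, 0.6]
grip_width: 0.0214
grasp_force: 0.0
```

```bash
python3 - <<'E'
from h import *
M,im=shot("wrist","w4.png"); o=bot.get_obs()
Ms,s=shot("side","s4.png"); Mt,t=shot("top","t4.png")
a=cv2.resize(im[60:260,180:400],(440,400),interpolation=cv2.INTER_CUBIC); b=cv2.resize(s[140:260,255:365],(367,400),interpolation=cv2.INTER_CUBIC)
cv2.imwrite("pics/c4.png",np.hstack([a,b])[:,:,::-1][:,:800])
print(o["eef_pos"],o["tool_rot"],o["clock"])
for k in("batten_center",):
    for c in("top","side"):print([(b["rect"],round(b["conf"],2)) for b in boxes_of(c,k)])
E
```

```text
[ 0.55747869 -0.05290427  0.20346875] [9.99932827e-01 1.08350755e-02 4.08302783e-03 5.21989423e-04] 6.75
[([217.0, 222.2, 80.7, 39.7], 0.93)]
[([278.8, 317.6, 109.4, 89.7], 0.75)]
```

View pics/c4.png

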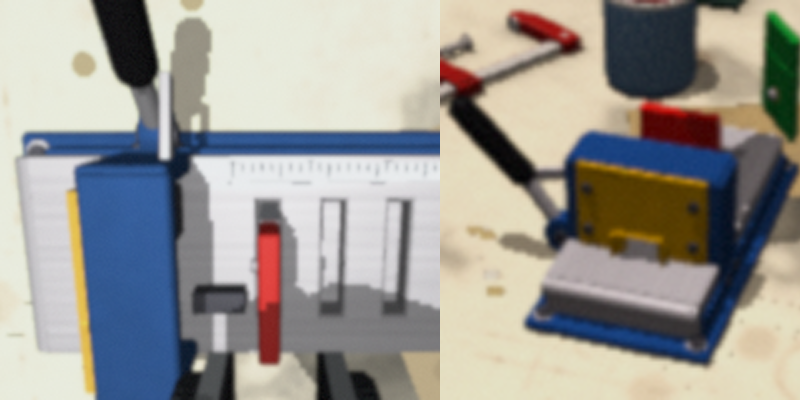

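The plate stands home in the near slot: the red top is at (270,290) in the left half, and the pin at (257,265) faces the guard. Next is the batten.

Request:
send_rows --motion "0 -0.2 -4 0 -0.12; 0 -0.4 -8 0 -0.24; 0 -0.6 -12 0 -0.36; 0 -0.8 -16 0 -0.48; 0 -1 -20 0 -0.6"

```text
clock: 7.45
eef_pos: [0.5395, 0.1484, 0.1977]
tool_rot: [0.951, 0.308, -0.002, -0.0]
ft_force: [0.4, 0.6, 0.3]
grip_width: 0.0422
grasp_force: 0.0
```

Request:
send_rows --motion "0 1.9 -3.2 0 -0.12; 0 3.8 -6.4 0 -0.24; 0 5.7 -9.6 0 -0.36; 0 7.6 -12.8 0 -0.48; 0 9.4 -15.8 0 -0.59"

```text
clock: 7.95
eef_pos: [0.5239, 0.3316, 0.1974]
tool_rot: [0.821, 0.572, -0.002, -0.0]
ft_force: [0.8, -0.1, 0.5]
grip_width: 0.0427
grasp_force: 0.0
```

Request:
send_rows --motion "0 0 0 0 0; 0 0 0 0 0; 0 0 0 0 0"

```text
clock: 8.25
eef_pos: [0.5247, 0.3292, 0.1982]
tool_rot: [0.822, 0.569, -0.001, 0.0]
ft_force: [0.4, -0.4, -0.3]
grip_width: 0.043
grasp_force: 0.0
```

```bash
python3 - <<'E'
from h import *
M,im=shot("wrist","w5.png"); o=bot.get_obs()
print(o["eef_pos"],o["tool_rot"],o["joint_pos"])
print([(b["rect"],round(b["conf"],2)) for b in boxes_of("wrist","batten_center")])
E
```

```text
[0.52493744 0.32899163 0.19863291] [ 8.22545070e-01  5.68699219e-01 -8.90253419e-04  1.17371897e-04] [ 5.59993163e-01  4.96996233e-01  2.94739683e-01  1.37030794e+00
 -3.14479263e-04  2.49173838e+00]
[([322.1, 191.2, 22.9, 221.0], 0.7)]
```

View pics/w5.png

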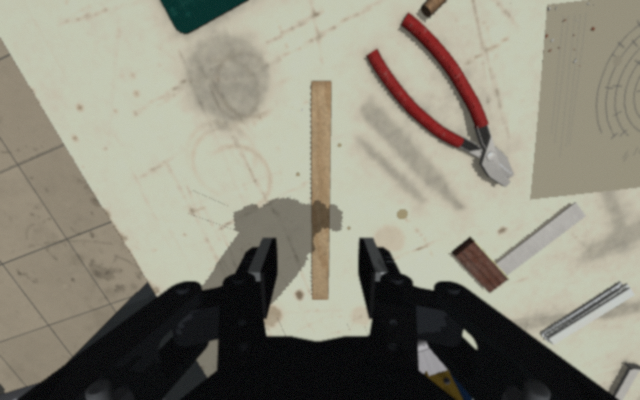

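The wrist view shows the whole batten, from (321,81) to (320,299), nearly aligned with the tool.

```bash
python3 - <<'E'
from h import *
o=bot.get_obs(); M=model("wrist",o)
a=onz(M,320.9,81,.012); b=onz(M,320,299,.012); Rt=R.from_quat(o["tool_rot"]).as_matrix()
print(a,b,np.linalg.norm(a-b),np.degrees(np.arctan2(*(a-b)[[1,0]])),np.degrees(np.arctan2(Rt[1,0],Rt[0,0])))
u=(a-b)/np.linalg.norm(a-b); c=(a+b)/2; g=c+.035*u
print(c,Rt.T@(g-np.array(o["eef_pos"])))
E
```

```text
[0.56482535 0.42126776 0.012     ] [0.47052746 0.17270735 0.012     ] 0.2658465126938141 69.22445046163882 69.30542889525346
[0.51767641 0.29698756 0.012     ] [0.00266738 0.00440358 0.1869396 ]
```

Request:
send_rows --motion "0 0.3 0.4 4 0; 0 0.3 0.4 8.5 0; 0 0.3 0.4 13 0; 0 0.3 0.4 17 0; 0 0.3 0.4 18.5 0"

```text
clock: 8.85
eef_pos: [0.5271, 0.3284, 0.0095]
tool_rot: [0.823, 0.569, -0.004, -0.0]
ft_force: [-0.5, 0.1, 0.3]
grip_width: 0.043
grasp_force: 0.0
```

Request:
send_rows --motion "0 0 0 0.6 0; 0 0 0 0.9 0; 0 0 0 0.9 0"

```text
clock: 9.15
eef_pos: [0.5309, 0.3318, 0.0065]
tool_rot: [0.822, 0.569, 0.001, 0.0]
ft_force: [0.2, 0.0, 1.0]
grip_width: 0.0425
grasp_force: 0.0
```

Request:
send_rows --motion "0 0 0 0.2 0; 1 0 0 0.2 0; 1 0 0 0.2 0; 1 0 0 0.2 0; 1 0 0 0.2 0"

```text
clock: 9.65
eef_pos: [0.5306, 0.3323, 0.0046]
tool_rot: [0.822, 0.57, 0.001, 0.0]
ft_force: [-0.2, -0.5, 4.9]
grip_width: 0.02
grasp_force: 59.6
```

Request:
send_rows --motion "1 0 0 0 0; 1 0 0 0 0"

```text
clock: 9.85
eef_pos: [0.5306, 0.3323, 0.0047]
tool_rot: [0.822, 0.57, 0.001, 0.0]
ft_force: [-1.2, 0.1, 5.1]
grip_width: 0.0197
grasp_force: 59.6
```

Request:
send_rows --motion "1 0 0 -2 0; 1 0 0 -4.4 -0.05; 1 -1 0.6 -4.4 -0.13; 1 -2.5 1.5 -4.4 -0.21; 1 -4 2.4 -4.4 -0.29"

```text
clock: 10.35
eef_pos: [0.5381, 0.2857, 0.0473]
tool_rot: [0.73, 0.684, -0.0, -0.0]
ft_force: [-0.3, 0.8, -0.3]
grip_width: 0.0199
grasp_force: 58.9
```

Request:
send_rows --motion "1 -1.1 0.1 0 -0.04; 1 -2.5 0.4 0 -0.08; 1 -3.4 0.9 0 -0.09; 1 -3.4 0.9 0 -0.09; 1 -3.4 0.9 0 -0.09"

```text
clock: 10.85
eef_pos: [0.5451, 0.2516, 0.0473]
tool_rot: [0.7, 0.714, 0.0, -0.0]
ft_force: [0.5, 1.0, -0.6]
grip_width: 0.0198
grasp_force: 58.9
```

```bash
python3 - <<'E'
from h import *
M,im=shot("wrist","w6.png"); o=bot.get_obs()
Mt,t=shot("top","t6.png"); Ms,s=shot("side","s6.png")
Rt=R.from_quat(o["tool_rot"]).as_matrix()
print(o["eef_pos"],np.degrees(np.arctan2(Rt[1,0],Rt[0,0])),Rt[:,2],o["ft_force"],o["ft_torque"])
a=cv2.resize(t[170:250,190:350],(640,320),interpolation=cv2.INTER_CUBIC); b=cv2.resize(s[180:320,240:380],(280,280),interpolation=cv2.INTER_CUBIC); c=cv2.resize(im[200:400,230:410],(252,280),interpolation=cv2.INTER_CUBIC)
d=np.zeros((600,640,3),np.uint8); d[:320]=a; d[320:,:280]=b; d[320:,300:552]=c
cv2.imwrite("pics/c6.png",d[:,:,::-1])
E
```

```text
[0.54495677 0.25183676 0.04723286] 91.19318483090197 [-3.85225988e-05  4.08100309e-04 -9.99999916e-01] [-0.78746044 -0.02855904 -0.10136183] [0.05813475 0.02588553 0.02482187]
```

View pics/c6.png

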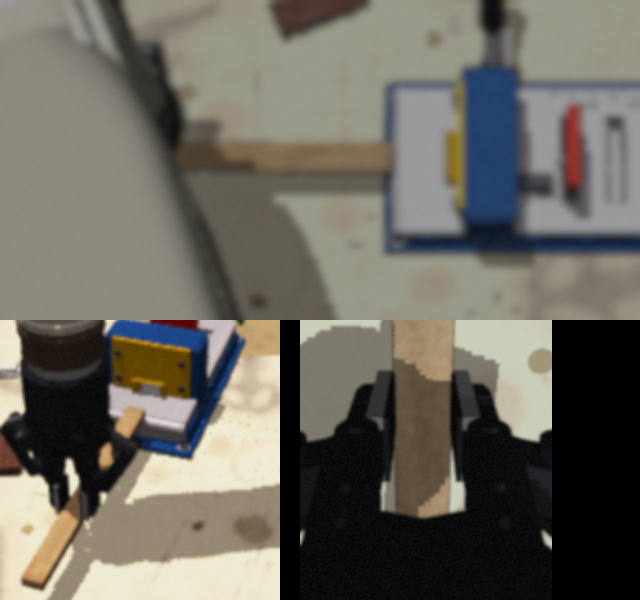

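The batten is held level and straight, with its lead end at crop (392,156). The yellow mouth is centred near crop (453,158), so the lateral alignment is close.

```bash
python3 - <<'E'
from h import *
M=model("top"); c=lambda x,y:(190+(x+.5)/4-.5,170+(y+.5)/4-.5)
for n,p,z in [("end",(392,157),.053),("bat2",(250,156),.053),("mouthT",(450,133),.054),("mouthB",(450,183),.054),("bedT",(430,92),.04),("bedB",(430,236),.04),("slotT",(615,119),.04),("slotB",(615,208),.04)]: print(n,onz(M,*c(*p),z).round(4))
t=cv2.imread("pics/t6.png")
for u in (265,280,285): print(u,t[200:220,u].tolist().__repr__()[:0],t[200:220,u,0])
u=302; print(t[195:225,u].tolist())
E
```

```text
end [0.547  0.0821 0.053 ]
bat2 [0.5452 0.1874 0.053 ]
mouthT [0.566  0.0396 0.054 ]
mouthB [0.5283 0.0385 0.054 ]
bedT [0.5998 0.056  0.04  ]
bedB [0.4904 0.0526 0.04  ]
slotT [ 0.5824 -0.0838  0.04  ]
slotB [ 0.5147 -0.0846  0.04  ]
265  [138 138 137 135 127 109  89  78  76  76  79  79  72  74  84  86  84  89
 106 128]
280  [137 137 137 137 131 116  94  85  84  84  83  79  72  70  79  84  85  90
 107 128]
285  [122 121 122 119 112  99  85  81  80  80  79  74  67  65  71  76  77  83
  99 115]
[[139, 138, 138], [142, 141, 141], [146, 146, 145], [150, 150, 150], [152, 153, 152], [151, 152, 152], [145, 149, 151], [124, 139, 146], [85, 120, 138], [58, 111, 134], [54, 110, 134], [55, 110, 134], [54, 110, 134], [54, 111, 135], [53, 110, 135], [54, 111, 135], [54, 112, 135], [54, 111, 135], [54, 109, 132], [57, 102, 121], [79, 101, 111], [114, 120, 123], [140, 142, 143], [147, 148, 148], [142, 142, 142], [138, 138, 139], [139, 138, 138], [144, 143, 142], [150, 149, 148], [153, 151, 151]]
```

Request:
send_rows --motion "1 -1 0 0 0; 1 -2 0 0 0; 1 -2.8 0 0 0; 1 -2.8 0 0.1 0; 1 -2.8 0 0.1 0"

```text
clock: 11.5
eef_pos: [0.5455, 0.2229, 0.0463]
tool_rot: [0.7, 0.714, 0.0, -0.0]
ft_force: [-1.0, 0.3, -0.3]
grip_width: 0.0198
grasp_force: 58.9
```

Request:
send_rows --motion "1 0 0 0.1 0; 1 0 0 0.1 0; 1 0 0 0.1 0"

```text
clock: 11.8
eef_pos: [0.5454, 0.2237, 0.0452]
tool_rot: [0.7, 0.715, 0.0, -0.0]
ft_force: [-1.0, 0.2, -1.5]
grip_width: 0.02
grasp_force: 58.9
```

Request:
send_rows --motion "1 0 0 0.1 0; 1 0 0 0.1 0; 1 0 0 0.1 0"

```text
clock: 12.1
eef_pos: [0.5455, 0.2235, 0.0443]
tool_rot: [0.7, 0.715, 0.0, -0.0]
ft_force: [-0.0, -0.1, -0.7]
grip_width: 0.0196
grasp_force: 58.9
```

Request:
send_rows --motion "1 0 0 0.1 0; 1 0 0 0.1 0; 1 0 0 0.1 0"

```text
clock: 12.4
eef_pos: [0.5456, 0.2235, 0.0434]
tool_rot: [0.7, 0.715, 0.0, 0.0]
ft_force: [-0.1, -0.0, 0.1]
grip_width: 0.0197
grasp_force: 58.9
```

```bash
python3 - <<'E'
from h import *
o=bot.get_obs();print(o["eef_pos"],o["ft_force"],o["ft_torque"])
s=vision.camera("side"); cv2.imwrite("pics/s7.png",cv2.resize(s[190:290,270:370],None,fx=6,fy=6,interpolation=cv2.INTER_CUBIC)[:,:,::-1])
E
```

```text
[0.54555639 0.22345183 0.04338379] [-0.09120158 -0.02034698  0.13470729] [ 0.01020028 -0.02161394  0.04289931]
```

View pics/s7.png

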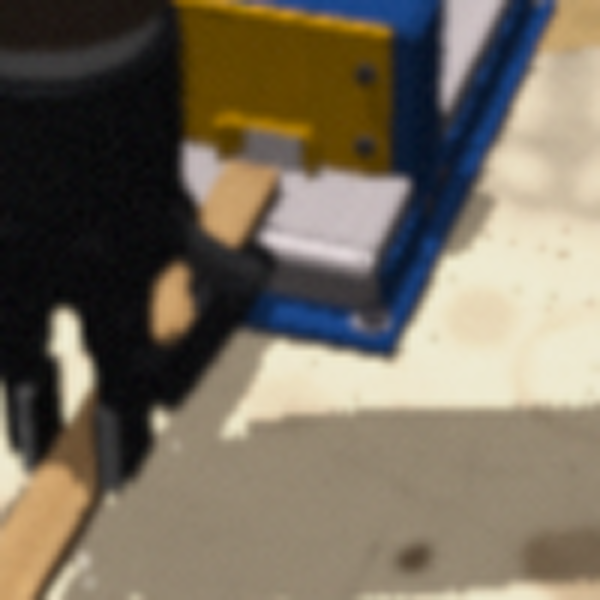

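The batten's end rests just before the mouth, at crop (257,170), with the window opening at crop (240–303,150). Next I raise it slightly and feed it in.

Request:
send_rows --motion "1 -0.3 0 -0.05 0; 1 -0.8 0 -0.05 0; 1 -1.3 0 -0.05 0; 1 -1.8 0 -0.05 0; 1 -1.8 0 -0.05 0"

```text
clock: 12.95
eef_pos: [0.5458, 0.2043, 0.0438]
tool_rot: [0.7, 0.714, -0.0, 0.0]
ft_force: [-0.5, 0.0, -0.6]
grip_width: 0.0198
grasp_force: 58.9
```

Request:
send_rows --motion "1 -0.4 0 0 0; 1 -0.8 0 0 0; 1 -1.2 0 0 0; 1 -1.2 0 0 0"

```text
clock: 13.35
eef_pos: [0.5461, 0.1927, 0.0438]
tool_rot: [0.7, 0.714, -0.0, 0.0]
ft_force: [-0.3, -0.9, -0.3]
grip_width: 0.0197
grasp_force: 58.9
```

Request:
send_rows --motion "1 -0.5 0 0 0; 1 -1 0 0 0; 1 -1.5 0 0 0; 1 -2 0 0 0; 1 -2 0 0 0"

```text
clock: 13.85
eef_pos: [0.5466, 0.1724, 0.0439]
tool_rot: [0.7, 0.714, -0.0, 0.0]
ft_force: [-0.1, -0.3, 0.7]
grip_width: 0.0199
grasp_force: 59.0
```

Request:
send_rows --motion "1 -0.6 0 0 0; 1 -1.2 0 0 0; 1 -1.8 0 0 0; 1 -2.4 0 0 0; 1 -2.4 0 0 0"

```text
clock: 14.35
eef_pos: [0.5472, 0.1482, 0.0439]
tool_rot: [0.7, 0.714, -0.0, 0.0]
ft_force: [0.4, -1.5, 0.2]
grip_width: 0.02
grasp_force: 59.0
```

Request:
send_rows --motion "1 -0.5 0 0 0; 1 -1 0 0 0; 1 -1.5 0 0 0; 1 -1.8 0 0 0; 1 -1.8 0 0 0"

```text
clock: 14.85
eef_pos: [0.5476, 0.1307, 0.0439]
tool_rot: [0.7, 0.714, -0.0, 0.0]
ft_force: [-0.5, -0.1, 2.4]
grip_width: 0.0202
grasp_force: 59.1
```

Request:
send_rows --motion "1 -0.2 0 0 0; 1 -0.4 0 0 0; 1 -0.4 0 0 0"

```text
clock: 15.15
eef_pos: [0.5476, 0.1279, 0.0439]
tool_rot: [0.7, 0.715, 0.0, -0.0]
ft_force: [0.3, 3.1, 3.0]
grip_width: 0.0199
grasp_force: 59.2
```

Request:
send_rows --motion "1 -0.1 0 0 0; 1 -0.2 0 0 0; 1 -0.2 0 0 0"

```text
clock: 15.45
eef_pos: [0.5475, 0.1254, 0.0437]
tool_rot: [0.7, 0.715, -0.0, 0.0]
ft_force: [0.1, 3.5, 1.1]
grip_width: 0.0198
grasp_force: 59.1
```

Request:
send_rows --motion "1 -0.1 0 0 0; 1 -0.1 0 0 0; 1 -0.1 0 0 0"

```text
clock: 15.75
eef_pos: [0.5476, 0.1245, 0.0438]
tool_rot: [0.7, 0.715, 0.0, -0.0]
ft_force: [0.6, 4.4, 2.1]
grip_width: 0.02
grasp_force: 59.1
```

Request:
send_rows --motion "1 -0.1 0 0 0; 1 -0.1 0 0 0; 1 -0.1 0 0 0"

```text
clock: 16.05
eef_pos: [0.5475, 0.1242, 0.0438]
tool_rot: [0.699, 0.715, 0.001, -0.001]
ft_force: [0.4, 6.5, 2.1]
grip_width: 0.0197
grasp_force: 59.1
```

Request:
send_rows --motion "1 -0.1 0 0 0; 1 -0.1 0 0 0; 1 -0.1 0 0 0"

```text
clock: 16.35
eef_pos: [0.5475, 0.1241, 0.0438]
tool_rot: [0.699, 0.715, 0.001, -0.001]
ft_force: [-0.1, 8.6, 1.6]
grip_width: 0.0198
grasp_force: 59.1
```

Request:
send_rows --motion "1 -0.1 0 0 0; 1 -0.1 0 0 0; 1 -0.1 0 0 0; 1 -0.1 0 0 0"

```text
clock: 16.75
eef_pos: [0.5475, 0.1241, 0.0439]
tool_rot: [0.699, 0.715, 0.002, -0.002]
ft_force: [-0.2, 11.8, 1.5]
grip_width: 0.0202
grasp_force: 59.0
```

```bash
python3 - <<'E'
from h import *
o=bot.get_obs();print(o["clock"],o["eef_pos"],o["ft_force"],o["ft_torque"])
t=vision.camera("top")[:,:,::-1]; s=vision.camera("side")[:,:,::-1]
def red(im,x0,x1,y0,y1):
    c=im[y0:y1,x0:x1].astype(int); m=(c[:,:,2]>c[:,:,1]+50)&(c[:,:,2]>c[:,:,0]+50); y,x=np.nonzero(m); return len(x),x.mean()+x0,y.mean()+y0
for f,im,b in(("t6",t,(325,350,190,225)),("s6",s,(310,365,160,190))): print(red(cv2.imread(f"pics/{f}.png"),*b),red(im,*b))
for c in("top","side"): print([(b["rect"],round(b["conf"],2)) for b in boxes_of(c,"batten_center")],[(b["rect"],round(b["conf"],2)) for b in boxes_of(c,"plate_center")])
# is there batten (brown) between frame and plate in top view?
print(t[205:214,320:336].tolist()[4])
E
```

```text
16.75 [0.54751651 0.12407616 0.04386114] [-0.19908353 11.79492738  1.48263787] [ 2.21824133  0.08654033 -0.01126438]
(69, np.float64(332.72463768115944), np.float64(205.94202898550725)) (79, np.float64(335.5189873417722), np.float64(206.1139240506329))
(251, np.float64(326.30677290836655), np.float64(176.5219123505976)) (251, np.float64(328.40239043824704), np.float64(176.21513944223108))
[([309.2, 212.1, 40.4, 14.0], 0.55), ([329.2, 194.4, 84.3, 83.1], 0.28)] [([329.1, 193.4, 82.8, 87.2], 0.74), ([395.1, 220.5, 22.0, 19.4], 0.41)]
[] [([359.2, 165.2, 16.7, 37.0], 0.85), ([329.9, 177.6, 19.2, 13.4], 0.55)]
[[60, 70, 81], [66, 87, 103], [78, 102, 121], [83, 109, 129], [84, 109, 129], [83, 109, 129], [83, 108, 128], [81, 107, 127], [79, 104, 125], [76, 101, 120], [71, 93, 110], [61, 75, 87], [53, 57, 69], [45, 44, 76], [37, 38, 107], [40, 42, 138]]
```

```bash
python3 - <<'E'
from h import *
M=model("side")
cv2.imwrite("pics/s9.png",vision.camera("side")[:,:,::-1])
def mask(f):
    im=cv2.imread(f"pics/{f}.png").astype(int)[155:195,305:362]
    s=np.clip(im[:,:,2]-np.maximum(im[:,:,1],im[:,:,0]),0,None); return s
for f,x0 in(("s0",0),("s4",0),("s6",0),("s9",0)):
    s=mask(f); ys,xs=np.nonzero(s>50); print(f,xs.min()+305,xs.max()+305,ys.min()+155,ys.max()+155,len(xs))
    cols=range(xs.min()+5,xs.max()-4,3); top=[]
    for c in cols:
        col=s[:,c]; p=col.max()/2; i=np.argmax(col>p); top.append((c+305,155+i-(col[i]-p)/max(col[i]-col[i-1],1)))
    a=np.array(top); k=np.polyfit(a[:,0],a[:,1],1); um=(xs.min()+xs.max())/2+305; print("  mid top edge",um,np.polyval(k,um).round(2))
for y in(-.1233,-.1183,-.0531,-.0481): print(y,[proj(M,(.5535,y,z)).round(2).tolist() for z in(.107,.110,.113)])
print("tilted",[proj(M,(.5535,y,.11)).round(2).tolist() for y in(-.055,-.06)])
E
```

```text
[ WARN:0@0.786] global loadsave.cpp:275 findDecoder imread_('pics/s0.png'): can't open/read file: check file path/integrity
Traceback (most recent call last):
AttributeError: 'NoneType' object has no attribute 'astype'
```

```bash
python3 - <<'E'
from h import *
M=model("side")
def mask(f):
    im=cv2.imread(f"pics/{f}.png").astype(int)[155:195,305:362]
    s=np.clip(im[:,:,2]-np.maximum(im[:,:,1],im[:,:,0]),0,None); return s
for f in("side0","s4","s6","s9"):
    s=mask(f); ys,xs=np.nonzero(s>50); print(f,xs.min()+305,xs.max()+305,ys.min()+155,ys.max()+155,len(xs))
    top=[]
    for c in range(xs.min()+5,xs.max()-4,2):
        col=s[:,c]; p=col.max()/2; i=np.argmax(col>p); top.append((c+305,155+i-(col[i]-p)/max(col[i]-col[i-1],1)))
    a=np.array(top); k=np.polyfit(a[:,0],a[:,1],1); um=(xs.min()+xs.max())/2+305; print("  mid top edge",um,np.polyval(k,um).round(2))
for y in(-.1283,-.0581,-.0631): print(y,[proj(M,(.5535,y,z)).round(2).tolist() for z in(.107,.110,.113)])
E
```

```text
side0 323 346 157 171 257
  mid top edge 334.5 158.77
s4 314 338 170 182 232
  mid top edge 326.0 171.68
s6 314 339 170 183 251
  mid top edge 326.5 171.95
s9 318 339 169 183 251
  mid top edge 328.5 170.63
-0.1283 [[335.51, 158.87], [335.53, 157.82], [335.54, 156.76]]
-0.0581 [[326.51, 171.87], [326.52, 170.78], [326.52, 169.68]]
-0.0631 [[327.18, 170.9], [327.19, 169.81], [327.2, 168.72]]
```

The plate sits at the same height as it did when home in the far slot. It leans back only by its slot play, and the batten bears on it at about 12 N, so I am handing the job in.

```bash
python3 -c "
from h import *
print(workorder.job_done())"
```

```text
the job is handed in; nothing more can be done
None
```

The job is handed in at about 17 s: the stop plate is home in the near slot with its pin facing the guard, and the arm still holds the batten through the window against the plate at about 12 N. The plate leans back slightly within its slot play, and pin-in was judged from force and travel (about 5 mm), not seen.

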